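Hang the blue scrap-glass pail on the bench hook

ROBOT

A 6-joint arm with a two-finger parallel gripper is mounted at the origin on the work surface. World frame = base frame: x ahead of the robot, y to its left, z up, the work surface at z = 0. Lengths are in m, angles in rad, forces in N, time in s.
With the tool pointing down it reaches from about 0.375 to 0.975 m from the base axis. Payload 3.8 kg.
Tool frame: the origin (TCP) lies midway between the tips of the shut fingers; the grasp point (between the pads) lies 19 mm behind it; z points along the fingers, y is the line along which they close (so a half turn about z gives the same grasp; the last joint's range is limited). The gripper opens to 85 mm and grips with 20 to 120 N. Pads are 22 mm wide; open, the fingers measure 114 mm over their backs; the gripper's body (76 mm by 85 mm) begins 54 mm behind the grasp point. The pads swing forward as they close: fully open they stand 13 mm farther back than shut.
Start: joints at [-1.35, 0.264, 1.604, -0, 1.274, -0.037], TCP at [0.172, -0.653, 0.195] pointing down, gripper open.
Joint ranges: [-2.63, 2.63], [-0.94, 2.18], [0.31, 2.57], [-1.31, 4.45], [0, 2.66], [-2.55, 2.55]. Speed limits (rad/s): [2.57, 2.57, 3.14, 3.14, 3.14, 3.14].

INTERFACE

Orientations are given as a rotation vector (axis times angle).
In Python, from workcell import bot, imaging gives the robot as it stands.
- The arm moves only by the tool step_arm, never from a script. Its argument "series" is a list of rows, each an object of numbers: "grip": the closure, from -1 (fully open) to 1 (shut); "x", "y", "z": the shift along the tool's x, y, z normalised to -1 to 1, where 1 is 500 mm; "ax", "ay", "az": the turn, a rotation vector about the tool's x, y, z normalised to -1 to 1, where 1 is 30 degrees. A call has 1 to 12 rows; each row is the pose to reach, as a shift and turn from the pose commanded when the call began, along the tool's axes at that moment; what a row does not reach only later rows make up. A row lasts 1/10 s, in which the tool goes at most 50 mm and 8.59 degrees, less where a joint would pass 70% of its speed; a pose out of reach is approached as far as the arm can. A call with a number of a shift or a turn outside -1 to 1 is refused whole. A call with a gripper value outside its range is refused whole. The fingers move at their own pace and stop on an object; "force" is the grip in N (left out, the last holds). Time passes only in rows, so rows that repeat a pose let the fingers close. It gives the time, the measured TCP pose, the force, the opening and the grip force at its end, in the units of the state.
- bot.read_state(): the state, without advancing time (a new reading comes with each control period).
- imaging.read_camera(name): name is "side" or "top" or "wrist"; returns a dict with "img" (480x640x3 uint8, red, green, blue), "fx", "fy", "cx", "cy" (pixels), "R" (3x3) and "t" (3): a world point X has camera coordinates R X + t. Camera axes: x right, y down, z forward; pixel columns grow to the right and rows downward; lengths in m; the calibration is good to about 2 mm. The wrist camera is an equidistant fisheye: a pixel r from the principal point sees the ray r / f radians off the axis. A picture is of the moment at which its call begins. There is no depth.
- bot.finish_job(): hands the job in; it is judged then, once.
The state is a dict: "time": time; "q": joint angles; "joint_vel": joint speeds; "joint_torque": joint torques, N m; "tool_pos": TCP position; "tcp_rot": TCP orientation; "wrist_force": force on the tool from outside, world axes, zero at the start; "torque": the same for the moment, N m; "width": opening from 0.0 (shut) to 1.0 (fully open); "grip_force": force on a finger pad.
Only numpy, scipy, OpenCV 4.12 (cv2) and the standard library are available. Lean on these libraries where they do the work, as an engineer would, in place of code of your own. Each camera call takes 0.05 s, during which the arm holds its last target. There are 200 camera calls.

TASK

Clear the blue pail of scrap glass off the bench: first swing its flat-lying bail handle upright while the pail stays standing on the bench, then lift the pail by the bail and hang the bail over both prongs of the hook stand, so that the pail hangs level and still between the upturned prong tips and the post. Do not tip the pail over and leave the yellow pail standing where it is.

Things in the scene. Friction and masses are not known exactly. Their poses are not given: they have to be found in the camera images.
- blue_pail: Blue pail of blue glass offcuts, loose, 0.45 to 0.75 kg, 95 mm high, 104 mm across the rim. Origin: centre of its underside, z up. Its steel wire bail hinges on ears at y = +-59, z = 85 mm (hinge line along the pail's y). The bail lies level on a stop, sticking out on the pail's +x side; it swings up freely through upright and drops if let go early.
- blue_grip (a point): Centre of the bail's wooden roller grip (14 mm thick, 34 mm long, turns freely on the wire), on the axis of the bail's straight 96 mm top bar (7 mm wire). 98 mm from the hinge line; z 85 mm when flat, 183 mm when upright (pail standing). y axis along the bar; x axis from hinge line to grip, up when upright. Flat, 39 mm of air between grip and rim: open the fingers only 30 to 45 mm.
- hook_seat (a point): Where the bar's axis rests on the fixed stand, about 258 mm up, midway between two level 8 mm prongs 66 mm apart (33 mm either side along y; the fingers fit between). Prongs point to -x: level for 24 mm to -x of this point, then turned up, tips 24 mm above it, 42 mm to -x, so bring the bail in from -x. To +x, a crossplate 78 mm away and a red post, its top 5 mm above this point. z up.
- yellow_pail: A pail just like the blue one, but yellow with yellow glass: a bystander that must stay where it stands. Origin: centre of its underside; its bail lies flat on its own +x side.

How it is judged:
On the way:
1. the blue pail's bail is swung upright (within 17 degrees) while the pail stands on the bench (angle between blue_grip's own x axis and vertical below 0.3 rad and height (world z) of blue_pail below 0.02 m and angle between blue_pail's own z axis and vertical below 0.2 rad), for 0.2 s.
At the end, for the whole second after the job is handed in: The blue pail hangs released on both prongs: its grip within 32 mm along and 18 mm across the prongs and 10 mm in height of the seat, bar square to the prongs within 17 degrees, pail level within 10 degrees and still (under 50 mm/s); the yellow pail stands within 30 mm of its start (x of blue_grip in the frame of hook_seat between -0.032 and 0.035 m and y of blue_grip in the frame of hook_seat between -0.018 and 0.018 m and z of blue_grip in the frame of hook_seat between -0.01 and 0.012 m and angle between the y axis of blue_grip and the y axis of hook_seat, either way round below 0.3 rad and angle between blue_pail's own z axis and vertical below 0.18 rad and linear speed of blue_pail below 0.05 m/s and distance of yellow_pail from where it was at the start of the episode below 0.03 m and angle between yellow_pail's own z axis and vertical below 0.2 rad); the robot touches nothing.
It fails at once if the blue pail is tipped more than 40 degrees (angle between blue_pail's own z axis and vertical above 0.7 rad).
It fails at once if the yellow pail is pushed more than 30 mm or tipped (distance of yellow_pail from where it was at the start of the episode above 0.03 m or angle between yellow_pail's own z axis and vertical above 0.3 rad).
It also fails if it takes over 61 s, if anything falls off the work surface, if the arm or the gripper's body presses on something with over 40 N, if the wrist force passes 120 N, or if a joint passes its speed limit or range.

## Working session

There is one attempt and no reset: what is moved stays moved. The work goes in short steps, Python scripts to look and compute and a tool call to move; the robot and the scene stay as the last step left them, time stands still between calls to the robot, and variables do not carry over. Pictures are saved under pics/ and viewed, at most 10 in all, crops included, and the job is handed in when it is done.

Besides the shell and the picture viewer there is one more tool, called as name([rows], argument=value, ...), one row to a line, values as JSON. step_arm: Moves the arm, as the interface text tells. Scaled input: -1 to 1 covers 500 mm each way for a shift and 30 degrees each way for a turn. Its arguments: {"type":"object","properties":{"series":{"type":"array","items":{"type":"object","properties":{"grip":{"type":"number"},"x":{"type":"number","minimum":-1,"maximum":1},"y":{"type":"number","minimum":-1,"maximum":1},"z":{"type":"number","minimum":-1,"maximum":1},"ax":{"type":"number","minimum":-1,"maximum":1},"ay":{"type":"number","minimum":-1,"maximum":1},"az":{"type":"number","minimum":-1,"maximum":1}}}},"force":{"type":"number"}},"required":["series"]}

```bash
mkdir -p pics; python3 - <<'E'
from workcell import bot, imaging
import cv2,numpy as np
s=bot.read_state();print({k:np.round(v,3).tolist() for k,v in s.items()})
for n in ['side','top']:
    c=imaging.read_camera(n);np.savez(f'{n}0.npz',**c)
    cv2.imwrite(f'pics/{n}0.png',c['img'][:,:,::-1]); print(n,c['fx'],c['fy'],c['cx'],c['cy'],np.round(c['R'],3).tolist(),np.round(c['t'],3))
E
```

```text
{'time': 0.0, 'q': [-1.35, 0.265, 1.605, -0.0, 1.274, -0.037], 'joint_vel': [0.001, -0.0, 0.001, 0.001, 0.0, -0.0], 'joint_torque': [0.002, -51.511, -36.732, -0.0, 0.013, -0.0], 'tool_pos': [0.172, -0.652, 0.194], 'tcp_rot': [-3.113, -0.404, 0.0], 'wrist_force': [0.112, -0.09, 0.414], 'torque': [-0.047, -0.021, 0.016], 'grip_force': 0.0, 'width': 0.999}
side 460.8154022974372 460.8154022974372 327.9783272256792 238.6413965054733 [[0.97, -0.242, 0.017], [-0.151, -0.658, -0.738], [0.19, 0.714, -0.674]] [-0.527  0.194  0.967]
top 504.3922923304138 504.3922923304138 322.79488928746594 241.6600589641158 [[0.011, -1.0, -0.006], [-0.997, -0.011, -0.078], [0.078, 0.007, -0.997]] [-0.005  0.546  1.148]
```

View pics/top0.png

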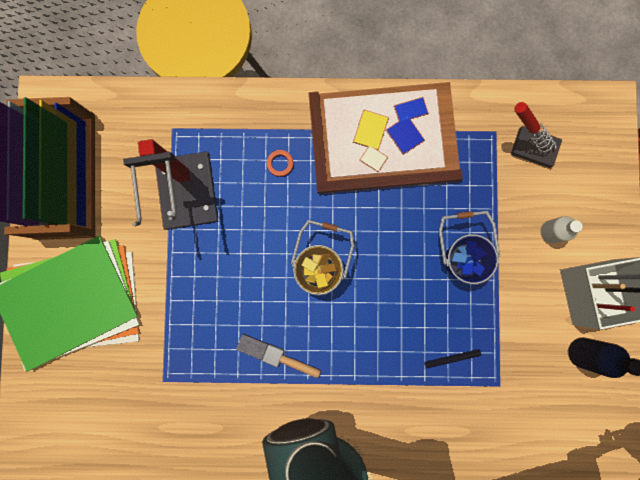

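View pics/side0.png

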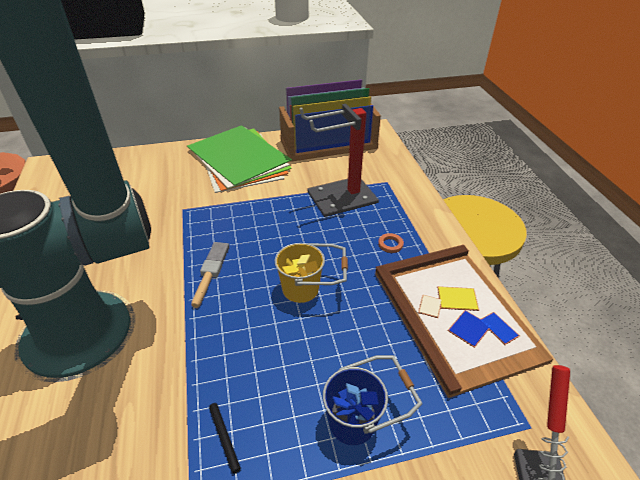

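The top view shows the blue pail at (472,258) with its grip at (466,214), the yellow pail at (319,270), and the stand prongs running from about (150,158) down to tips at (138,222) and (172,216). The side view shows the blue pail at (355,400), its grip at (406,377), and the prongs near (330,120).

```bash
cat > h.py <<'E'
import numpy as np,cv2
def ray(c,u,v):
    R=c['R'];o=-R.T@c['t'];d=R.T@np.array([(u-c['cx'])/c['fx'],(v-c['cy'])/c['fy'],1]);return o,d/np.linalg.norm(d)
def plane(c,u,v,z):
    o,d=ray(c,u,v);return o+d*(z-o[2])/d[2]
def tri(c1,p1,c2,p2):
    o1,d1=ray(c1,*p1);o2,d2=ray(c2,*p2)
    s=np.linalg.lstsq(np.c_[d1,-d2],o2-o1,rcond=None)[0];a=o1+d1*s[0];b=o2+d2*s[1];return (a+b)/2,np.linalg.norm(a-b)
def proj(c,X):
    p=c['R']@np.asarray(X)+c['t'];return c['cx']+c['fx']*p[0]/p[2],c['cy']+c['fy']*p[1]/p[2]
E
python3 - <<'E'
from h import *
T=dict(np.load('top0.npz'));S=dict(np.load('side0.npz'))
def orange(c,box):
    x0,y0,x1,y1=box;h=cv2.cvtColor(c['img'],cv2.COLOR_RGB2HSV)[y0:y1,x0:x1]
    m=((h[...,0]>5)&(h[...,0]<22)&(h[...,1]>130)&(h[...,2]>90)).astype(np.uint8)
    n,l,st,ce=cv2.connectedComponentsWithStats(m);i=1+np.argmax(st[1:,4])
    pts=np.argwhere(l==i)[:,::-1].astype(np.float32);r=cv2.minAreaRect(pts);return np.array(r[0])+[x0,y0],st[i,4],r[1:]
for nm,bt,bs in [('blue',(445,205,490,222),(392,360,420,395)),('yellow',(312,215,350,238),(338,250,352,275))]:
    a=orange(T,bt);b=orange(S,bs);print(nm,a,b);print(plane(T,*a[0],.085),plane(S,*b[0],.085),tri(T,a[0],S,b[0]))
# base/rim ref: rim guess
for n,p in [('blue',(472,259)),('yel',(318.5,270))]: print(n,plane(T,*p,.095))
a=cv2.resize(T['img'][130:240,110:230],None,fx=4,fy=4,interpolation=cv2.INTER_CUBIC)
b=cv2.resize(S['img'][95:215,295:385],None,fx=3.6,fy=3.6,interpolation=cv2.INTER_CUBIC)
m=np.zeros((560,800,3),np.uint8);m[:440,:480]=a;m[:432,480:480+b.shape[1]]=b[:432,:320]
cv2.imwrite('pics/stand.png',m[:440,:,::-1])
m=np.zeros((400,800,3),np.uint8)
m[:400,:400]=cv2.resize(T['img'][200:300,430:530][:, :],(400,400),interpolation=cv2.INTER_CUBIC);m[:400,400:]=cv2.resize(S['img'][345:465,310:430],(400,400),interpolation=cv2.INTER_CUBIC)
cv2.imwrite('pics/pail.png',m[...,::-1])
E
```

```text
blue (array([465.01219368, 214.60975647]), np.int32(73), ((4.748556137084961, 14.466531753540039), 83.6598129272461)) (array([405.19999981, 378.10000038]), np.int32(119), ((18.233104705810547, 6.449805736541748), 60.2551155090332))
[ 0.60370021 -0.31183271  0.085     ] [ 0.60347445 -0.30868078  0.085     ] (array([ 0.60272737, -0.31067985,  0.08864373]), np.float64(0.0009852803003098395))
yellow (array([329.3961525 , 226.38076782]), np.int32(67), ((14.120634078979492, 4.560701370239258), 15.255118370056152)) (array([344., 262.]), np.int32(52), ((10.0, 4.0), 90.0))
[ 0.57459588 -0.01414955  0.085     ] [ 0.57532001 -0.01004829  0.085     ] (array([ 0.57407326, -0.01411271,  0.08929755]), np.float64(0.00011334482333522573))
blue [ 0.5058114  -0.32310909  0.095     ]
yel [0.47843101 0.00851735 0.095     ]
```

View pics/stand.png

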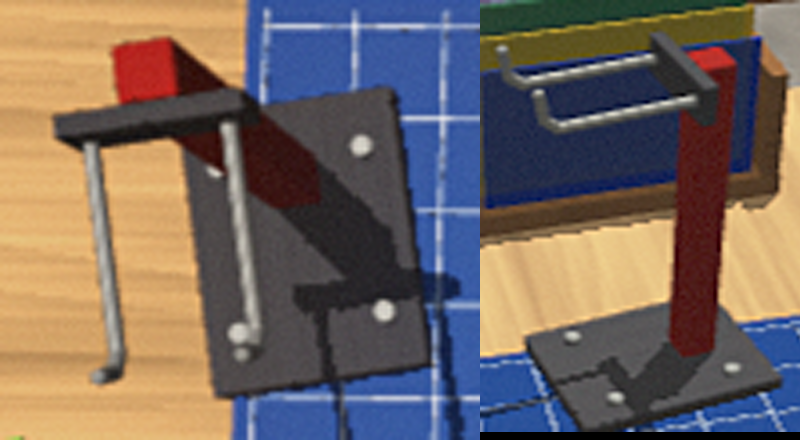

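View pics/pail.png

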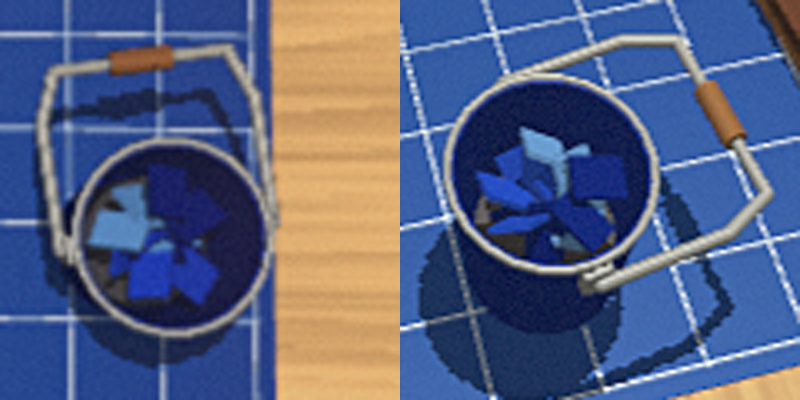

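The crops show the prongs: in the top view from roots (133,166) and (167.5,161) to bends (139.5,221) and (173,215). The bail is clear, with the pail rim centred at (473,259.5).

```bash
cat >> h.py <<'E'
from scipy.spatial.transform import Rotation as Ro
def rel(pos,rotvec,P,yaw):
    "normalised shift/turn in tool axes to TCP P with tool down, tool y at yaw"
    R=Ro.from_rotvec(rotvec);y=np.array([np.cos(yaw),np.sin(yaw),0]);z=np.array([0,0,-1.]);x=np.cross(y,z)
    G=Ro.from_matrix(np.c_[x,y,z]);w=np.degrees((R.inv()*G).as_rotvec())/30
    return np.round(np.r_[R.inv().apply(np.array(P)-pos)/.5,w],3)
E
python3 - <<'E'
from h import *
from workcell import bot
T=dict(np.load('top0.npz'));S=dict(np.load('side0.npz'))
t=lambda u,v:(110+u/4,130+v/4); s=lambda u,v:(295+(u-480)/3.6,95+v/3.6)
for n,a,b in [('Lroot',(92,145),(655,60)),('Lbend',(118,365),(523,83)),('Ltip',(103,377),(502,50)),('Rroot',(230,125),(695,98)),('Rbend',(253,340),(558,127)),('Rtip',(243,353),(540,95))]:
    X,e=tri(T,t(*a),S,s(*b));print(n,X.round(4),round(e,4),plane(T,*t(*a),.2505 if 'tip' not in n else .282).round(4))
st=bot.read_state()
print(rel(st['tool_pos'],st['tcp_rot'],[.6035,-.311,.20],.12))
E
```

```text
Lroot [0.6687 0.3599 0.2476] 0.0023 [0.667  0.3589 0.2505]
Lbend [0.5662 0.342  0.2502] 0.0072 [0.5626 0.3425 0.2505]
Ltip [0.5544 0.3388 0.2778] 0.0011 [0.5534 0.3373 0.282 ]
Rroot [0.6783 0.2934 0.2516] 0.0028 [0.6772 0.294  0.2505]
Rbend [0.5778 0.2797 0.2489] 0.0052 [0.575  0.2796 0.2505]
Rtip [0.5666 0.2761 0.2756] 0.0017 [0.565  0.2743 0.282 ]
[ 1.009 -0.439 -0.011 -0.003 -0.003 -2.737]
```

step_arm([
  {"z": -0.1, "grip": 0.1},
  {"x": 0.98, "y": -0.43, "z": -0.1, "az": -1, "grip": 0.1},
  {"x": 0.98, "y": -0.43, "z": -0.1, "az": -1, "grip": 0.1},
  {"x": 0.98, "y": -0.43, "z": -0.1, "az": -1, "grip": 0.1},
  {"x": 0.98, "y": -0.43, "z": -0.1, "az": -1, "grip": 0.1},
  {"x": 0.98, "y": -0.43, "z": -0.1, "az": -1, "grip": 0.1},
  {"x": 0.98, "y": -0.43, "z": -0.1, "az": -1, "grip": 0.1},
  {"x": 0.98, "y": -0.43, "z": -0.1, "az": -1, "grip": 0.1},
  {"x": 0.98, "y": -0.43, "z": -0.1, "az": -1, "grip": 0.1},
  {"x": 0.98, "y": -0.43, "z": -0.1, "az": -1, "grip": 0.1},
  {"x": 0.98, "y": -0.43, "z": -0.1, "az": -1, "grip": 0.1},
  {"x": 0.98, "y": -0.43, "z": -0.1, "az": -1, "grip": 0.1},
])

```text
validation failed for argument at $.se...
```

step_arm([
  {"az": -1, "grip": 0.1},
  {"az": -1, "grip": 0.1},
  {"az": -1, "grip": 0.1},
  {"az": -1, "grip": 0.1},
])

```text
validation failed for argument at $.se...
```

step_arm([
  {"az": -0.74, "grip": 0.1},
  {"az": -0.74, "grip": 0.1},
  {"az": -0.74, "grip": 0.1},
  {"az": -0.74, "grip": 0.1},
  {"az": -0.74, "grip": 0.1},
])

```text
validation failed for argument at $.se...
```

```bash
cat > go.py <<'E'
import sys
from h import *
from workcell import bot
st=bot.read_state();a=list(map(float,sys.argv[1:]))
print('t',round(st['time'],2),'pos',st['tool_pos'].round(4) if hasattr(st['tool_pos'],'round') else st['tool_pos'],'q',np.round(st['q'],2),'w',round(st['width'],3),'gf',st['grip_force'],'F',np.round(st['wrist_force'],1))
for i in range(0,len(a),4): print(rel(st['tool_pos'],st['tcp_rot'],a[i:i+3],a[i+3]))
E
python3 go.py .6035 -.311 .15 .12  .6035 -.311 .066 .12
```

```text
t 0.1 pos [ 0.1719 -0.652   0.194 ] q [-1.35  0.26  1.61 -0.    1.27 -0.04] w 1.001 gf 0.0 F [-0.   0.1 -0.6]
[ 1.009 -0.439  0.089 -0.003 -0.003 -2.737]
[ 1.009 -0.439  0.257 -0.003 -0.003 -2.737]
```

The call was rejected, and the message is cut off. I'll try one short row with every field filled in.

step_arm([
  {"x": 0, "y": 0, "z": -0.1, "ax": 0, "ay": 0, "az": 0, "grip": 0.1},
])

```text
time: 0.2
tool_pos: [0.1706, -0.6463, 0.2345]
tcp_rot: [-3.096, -0.401, 0.003]
wrist_force: [0.2, -0.3, -1.5]
width: 0.858
grip_force: 0.0
```

All fields are required.

step_arm([
  {"x": 0.98, "y": -0.43, "z": 0, "ax": 0, "ay": 0, "az": -1, "grip": 0.1},
  {"x": 0.98, "y": -0.43, "z": 0, "ax": 0, "ay": 0, "az": -1, "grip": 0.1},
  {"x": 0.98, "y": -0.43, "z": 0, "ax": 0, "ay": 0, "az": -1, "grip": 0.1},
  {"x": 0.98, "y": -0.43, "z": 0, "ax": 0, "ay": 0, "az": -1, "grip": 0.1},
  {"x": 0.98, "y": -0.43, "z": 0, "ax": 0, "ay": 0, "az": -1, "grip": 0.1},
  {"x": 0.98, "y": -0.43, "z": 0, "ax": 0, "ay": 0, "az": -1, "grip": 0.1},
  {"x": 0.98, "y": -0.43, "z": 0, "ax": 0, "ay": 0, "az": -1, "grip": 0.1},
  {"x": 0.98, "y": -0.43, "z": 0, "ax": 0, "ay": 0, "az": -1, "grip": 0.1},
  {"x": 0.98, "y": -0.43, "z": 0, "ax": 0, "ay": 0, "az": -1, "grip": 0.1},
  {"x": 0.98, "y": -0.43, "z": 0, "ax": 0, "ay": 0, "az": -1, "grip": 0.1},
  {"x": 0.98, "y": -0.43, "z": 0, "ax": 0, "ay": 0, "az": -1, "grip": 0.1},
  {"x": 0.98, "y": -0.43, "z": 0, "ax": 0, "ay": 0, "az": -1, "grip": 0.1},
])

```text
time: 1.4
tool_pos: [0.5942, -0.3159, 0.2441]
tcp_rot: [-2.9, -1.203, -0.001]
wrist_force: [-0.0, -0.5, -1.0]
width: 0.452
grip_force: 0.0
```

step_arm([
  {"x": 0, "y": 0, "z": 0, "ax": 0, "ay": 0, "az": -1, "grip": 0.1},
  {"x": 0, "y": 0, "z": 0, "ax": 0, "ay": 0, "az": -1, "grip": 0.1},
  {"x": 0, "y": 0, "z": 0, "ax": 0, "ay": 0, "az": -1, "grip": 0.1},
  {"x": 0, "y": 0, "z": 0, "ax": 0, "ay": 0, "az": -1, "grip": 0.1},
])

```text
time: 1.8
tool_pos: [0.59, -0.3204, 0.2445]
tcp_rot: [-2.491, -1.912, 0.002]
wrist_force: [0.2, 0.7, 0.5]
width: 0.45
grip_force: 0.0
```

step_arm([
  {"x": 0, "y": 0, "z": 0, "ax": 0, "ay": 0, "az": -0.74, "grip": 0.1},
  {"x": 0, "y": 0, "z": 0, "ax": 0, "ay": 0, "az": -0.74, "grip": 0.1},
  {"x": 0, "y": 0, "z": 0, "ax": 0, "ay": 0, "az": -0.74, "grip": 0.1},
  {"x": 0, "y": 0, "z": 0, "ax": 0, "ay": 0, "az": -0.74, "grip": 0.1},
  {"x": 0, "y": 0, "z": 0, "ax": 0, "ay": 0, "az": -0.74, "grip": 0.1},
])

```text
time: 2.3
tool_pos: [0.5904, -0.3203, 0.2448]
tcp_rot: [-2.085, -2.349, 0.001]
wrist_force: [0.3, -0.6, 0.1]
width: 0.455
grip_force: 0.0
```

```bash
python3 go.py .6035 -.311 .15 .12  .6035 -.311 .066 .12; python3 - <<'E'
from h import *
from workcell import imaging
c=imaging.read_camera('wrist');print(c['fx'],c['cx'],c['cy']);cv2.imwrite('pics/w1.png',c['img'][...,::-1]);np.savez('w1.npz',**c)
E
```

```text
t 2.3 pos [ 0.5904 -0.3203  0.2448] q [-0.53  0.23  1.55 -0.    1.36 -0.65] w 0.455 gf 0.0 F [ 0.3 -0.6  0.1]
[ 0.015  0.028  0.19  -0.002 -0.001 -0.002]
[ 0.015  0.029  0.358 -0.002 -0.001 -0.002]
371.64829954431775 320.034109833942 235.3359734376675
```

View pics/w1.png

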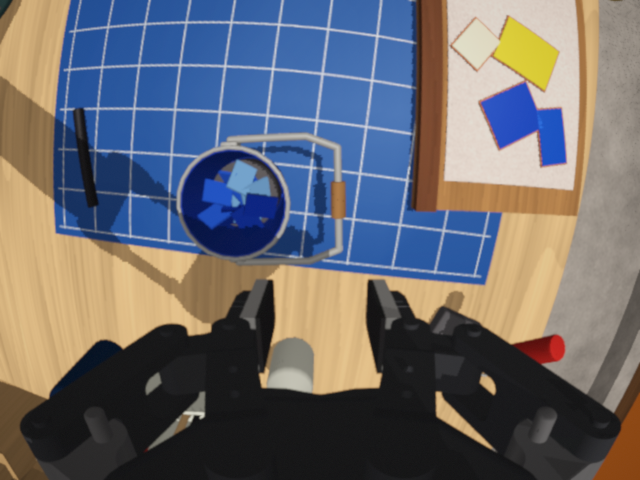

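The wrist view shows the grip at (338,200), the rim centre at (233,204), and the bar running square to the finger line. I'll cast these to check the grip position.

```bash
python3 - <<'E'
from h import *
c=dict(np.load('w1.npz'))
def fp(u,v,z):
    p=np.array([u-c['cx'],v-c['cy']]);r=np.hypot(*p);th=r/c['fx'];d=c['R'].T@np.r_[p/r*np.sin(th),np.cos(th)];o=-c['R'].T@c['t'];return o+d*(z-o[2])/d[2]
h=cv2.cvtColor(c['img'],cv2.COLOR_RGB2HSV);m=(h[...,0]>5)&(h[...,0]<20)&(h[...,1]>140);m[:170]=0;m[230:]=0;m[:,:328]=0;m[:,350:]=0
p=np.argwhere(m)[:,::-1];print(len(p),p.mean(0),p.min(0),p.max(0));g=fp(*p.mean(0),.087);r=fp(233,203.5,.095);print(g,r,np.linalg.norm((g-r)[:2]),np.arctan2(*(g-r)[1::-1]))
print(fp(338,143,.085),fp(340,250,.085))
E
```

```text
398 [337.9321608  199.51758794] [332 183] [344 217]
[ 0.60561607 -0.30882099  0.087     ] [ 0.51072895 -0.32201625  0.095     ] 0.09580020948978296 0.13817653449274128
[ 0.59924286 -0.25758734  0.085     ] [ 0.6140832  -0.35716125  0.085     ]
```

step_arm([
  {"x": 0.017, "y": 0.03, "z": 0.1, "ax": 0, "ay": 0, "az": -0.03, "grip": 0.1},
  {"x": 0.017, "y": 0.03, "z": 0.18, "ax": 0, "ay": 0, "az": -0.03, "grip": 0.1},
  {"x": 0.017, "y": 0.03, "z": 0.24, "ax": 0, "ay": 0, "az": -0.03, "grip": 0.1},
  {"x": 0.017, "y": 0.03, "z": 0.3, "ax": 0, "ay": 0, "az": -0.03, "grip": 0.1},
  {"x": 0.017, "y": 0.03, "z": 0.33, "ax": 0, "ay": 0, "az": -0.03, "grip": 0.1},
  {"x": 0.017, "y": 0.03, "z": 0.355, "ax": 0, "ay": 0, "az": -0.03, "grip": 0.1},
  {"x": 0.017, "y": 0.03, "z": 0.355, "ax": 0, "ay": 0, "az": -0.03, "grip": 0.1},
])

```text
time: 3.05
tool_pos: [0.6041, -0.3092, 0.0662]
tcp_rot: [-2.063, -2.366, 0.001]
wrist_force: [-0.6, 0.4, -0.3]
width: 0.45
grip_force: 0.0
```

```bash
python3 go.py .604 -.310 .066 .13; python3 - <<'E'
from h import *
from workcell import imaging
a=imaging.read_camera('wrist')['img'][100:400,170:470];b=imaging.read_camera('side')['img'][330:470,300:440]
m=np.hstack([cv2.resize(a,(400,400)),cv2.resize(b,(400,400))]);cv2.imwrite('pics/p2.png',m[...,::-1])
E
```

```text
t 3.05 pos [ 0.6041 -0.3092  0.0662] q [-0.51  0.37  1.71  0.    1.06 -0.65] w 0.45 gf 0.0 F [-0.6  0.4 -0.3]
[-0.002 -0.     0.    -0.004 -0.003  0.013]
```

View pics/p2.png

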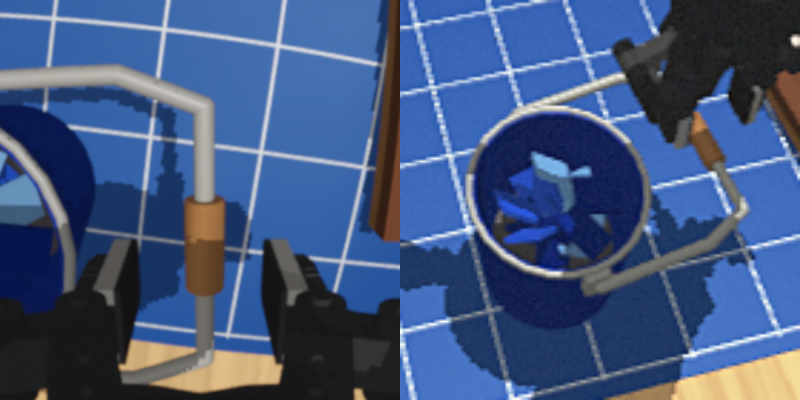

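The fingers straddle the wooden grip (crop 205,245) evenly and clear the rim, so I'm closing.

step_arm([
  {"x": 0, "y": 0, "z": 0, "ax": 0, "ay": 0, "az": 0, "grip": 1},
  {"x": 0, "y": 0, "z": 0, "ax": 0, "ay": 0, "az": 0, "grip": 1},
  {"x": 0, "y": 0, "z": 0, "ax": 0, "ay": 0, "az": 0, "grip": 1},
  {"x": 0, "y": 0, "z": 0, "ax": 0, "ay": 0, "az": 0, "grip": 1},
  {"x": 0, "y": 0, "z": 0, "ax": 0, "ay": 0, "az": 0, "grip": 1},
  {"x": 0, "y": 0, "z": 0, "ax": 0, "ay": 0, "az": 0, "grip": 1},
], force=40)

```text
time: 3.75
tool_pos: [0.6049, -0.3096, 0.0677]
tcp_rot: [2.064, 2.369, 0.0]
wrist_force: [0.3, 0.2, 0.5]
width: -0.0
grip_force: 0.0
```

```bash
python3 - <<'E'
from h import *
from workcell import imaging
a=imaging.read_camera('wrist')['img'][100:400,170:470];b=imaging.read_camera('side')['img'][330:470,300:440]
m=np.hstack([cv2.resize(a,(400,400)),cv2.resize(b,(400,400))]);cv2.imwrite('pics/p3.png',m[...,::-1])
E
```

```text
(no output)
```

View pics/p3.png

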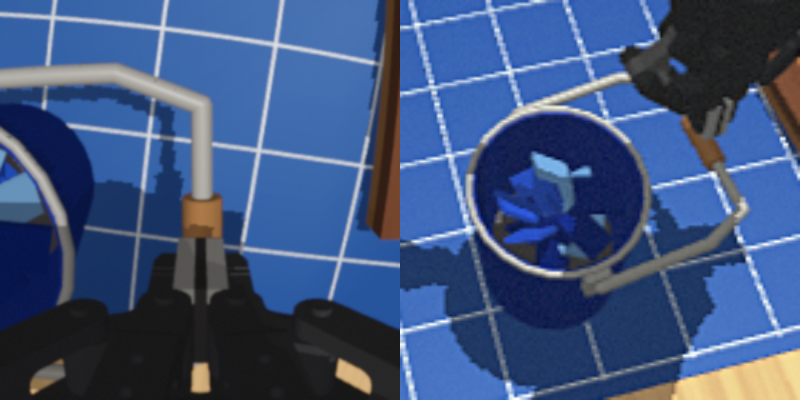

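The pads look shut above or beside the roller, although the pose says they should straddle it. I'll check where the TCP and roller project in the cameras.

```bash
python3 - <<'E'
from h import *
from workcell import bot,imaging
S=imaging.read_camera('side');W=imaging.read_camera('wrist');st=bot.read_state()
def crop(X):u,v=proj(S,X);return round((u-300)/.35+400),round((v-330)/.35)
P=np.array(st['tool_pos'])
print(P,st['tcp_rot'],st['width'],'tcp',crop(P),'grasp',crop(P+[0,0,.019]),'gripc',crop([.604,-.310,.085]))
def wp(X):
    p=W['R']@X+W['t'];r=np.hypot(*p[:2]);th=np.arctan2(r,p[2]);u=W['cx']+W['fx']*th*p[0]/r;v=W['cy']+W['fx']*th*p[1]/r;return round((u-170)*4/3),round((v-100)*4/3),p.round(3)
for z in (.0677,.0867,.1): print('wrist',z,wp(np.r_[P[:2],z]))
print('g',wp(np.array([.604,-.310,.085])))
print('cam pos',(-W['R'].T@W['t']).round(4))
a=S['img'][355:400,380:430];b=W['img'][240:360,250:390]
m=np.hstack([cv2.resize(a,(400,360),interpolation=cv2.INTER_CUBIC),cv2.resize(b,(400,360),interpolation=cv2.INTER_CUBIC)]);m=cv2.convertScaleAbs(m,alpha=1.6,beta=20);cv2.imwrite('pics/p4.png',m[...,::-1])
E
```

```text
[ 0.60487908 -0.30961039  0.06760387] [-2.06368769e+00 -2.36853537e+00  4.65338481e-05] 0.0013911076716225503 tcp (700, 153) grasp (704, 137) gripc (702, 139)
wrist 0.0677 (199, 226, array([-0.   ,  0.018,  0.189]))
wrist 0.0867 (199, 246, array([-0.   ,  0.023,  0.171]))
wrist 0.1 (199, 261, array([-0.   ,  0.026,  0.158]))
g (196, 244, array([-0.001,  0.022,  0.173]))
cam pos [ 0.5962 -0.2439  0.2458]
```

View pics/p4.png

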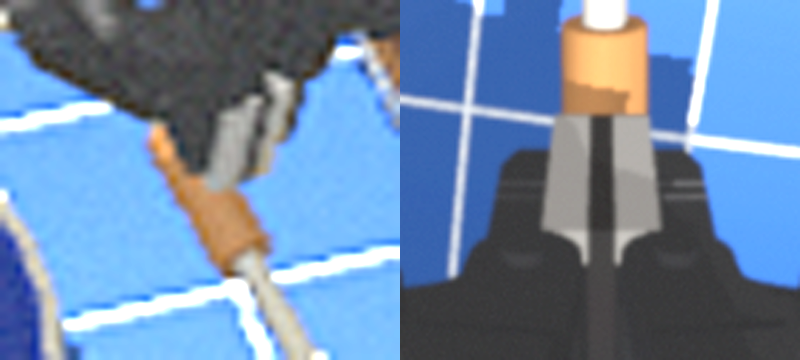

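The two camera views put the shut fingertips about 25–30 mm above the reported TCP, which is above the roller. Lowering 25 mm is safe even if the report is right, since the tips would be at z ≈ 0.04. I'll reopen, lower and look.

step_arm([
  {"x": 0, "y": 0, "z": 0, "ax": 0, "ay": 0, "az": 0, "grip": 0.1},
  {"x": 0, "y": 0, "z": 0, "ax": 0, "ay": 0, "az": 0, "grip": 0.1},
  {"x": 0, "y": 0, "z": 0, "ax": 0, "ay": 0, "az": 0, "grip": 0.1},
  {"x": 0, "y": 0, "z": 0, "ax": 0, "ay": 0, "az": 0, "grip": 0.1},
  {"x": 0, "y": 0, "z": 0, "ax": 0, "ay": 0, "az": 0, "grip": 0.1},
  {"x": 0, "y": 0, "z": 0.02, "ax": 0, "ay": 0, "az": 0, "grip": 0.1},
  {"x": 0, "y": 0, "z": 0.04, "ax": 0, "ay": 0, "az": 0, "grip": 0.1},
  {"x": 0, "y": 0, "z": 0.05, "ax": 0, "ay": 0, "az": 0, "grip": 0.1},
  {"x": 0, "y": 0, "z": 0.05, "ax": 0, "ay": 0, "az": 0, "grip": 0.1},
])

```text
time: 4.85
tool_pos: [0.6035, -0.3088, 0.0405]
tcp_rot: [-2.061, -2.366, 0.001]
wrist_force: [-0.6, -0.0, 0.1]
width: 0.457
grip_force: 0.0
```

```bash
python3 - <<'E'
from h import *
from workcell import imaging,bot
print(bot.read_state()['wrist_force'])
a=imaging.read_camera('wrist')['img'][200:380,230:410];b=imaging.read_camera('side')['img'][345:415,370:440]
m=np.hstack([cv2.resize(a,(400,400)),cv2.resize(b,(400,400),interpolation=cv2.INTER_CUBIC)]);m=cv2.convertScaleAbs(m,alpha=1.6,beta=20);cv2.imwrite('pics/p5.png',m[...,::-1])
E
```

```text
[-0.64760629 -0.01926189  0.06161618]
```

View pics/p5.png

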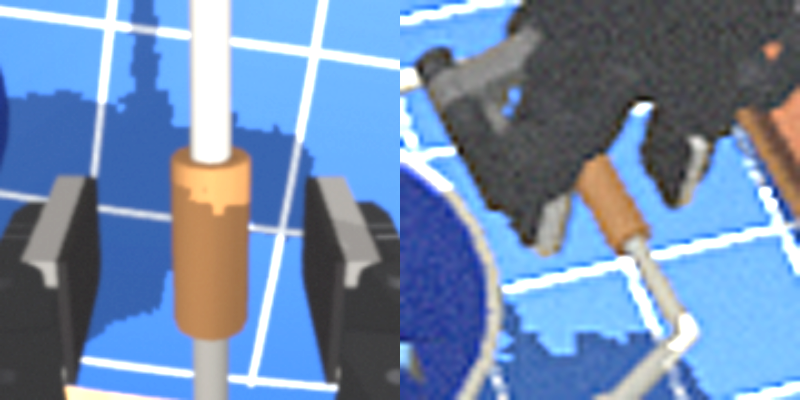

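The fingers now straddle the roller with their tips below it: roller at (210,245) between pads at (75,180) and (320,180). I'm closing.

step_arm([
  {"x": 0, "y": 0, "z": 0, "ax": 0, "ay": 0, "az": 0, "grip": 1},
  {"x": 0, "y": 0, "z": 0, "ax": 0, "ay": 0, "az": 0, "grip": 1},
  {"x": 0, "y": 0, "z": 0, "ax": 0, "ay": 0, "az": 0, "grip": 1},
  {"x": 0, "y": 0, "z": 0, "ax": 0, "ay": 0, "az": 0, "grip": 1},
  {"x": 0, "y": 0, "z": 0, "ax": 0, "ay": 0, "az": 0, "grip": 1},
  {"x": 0, "y": 0, "z": 0, "ax": 0, "ay": 0, "az": 0, "grip": 1},
], force=40)

```text
time: 5.55
tool_pos: [0.6055, -0.3099, 0.0433]
tcp_rot: [2.063, 2.368, 0.0]
wrist_force: [1.8, 0.4, 2.0]
width: 0.143
grip_force: 39.8
```

It has gripped, but perhaps near the pad tips: the opening is 12 mm for a 14 mm roller. I'll regrasp 10 mm deeper so the hold is secure.

step_arm([
  {"x": 0, "y": 0, "z": 0, "ax": 0, "ay": 0, "az": 0, "grip": 0.2},
  {"x": 0, "y": 0, "z": 0, "ax": 0, "ay": 0, "az": 0, "grip": 0.2},
  {"x": 0, "y": 0, "z": 0, "ax": 0, "ay": 0, "az": 0, "grip": 0.2},
  {"x": 0, "y": 0, "z": 0.01, "ax": 0, "ay": 0, "az": 0, "grip": 0.2},
  {"x": 0, "y": 0, "z": 0.02, "ax": 0, "ay": 0, "az": 0, "grip": 0.2},
  {"x": 0, "y": 0, "z": 0.02, "ax": 0, "ay": 0, "az": 0, "grip": 0.2},
  {"x": 0, "y": 0, "z": 0.02, "ax": 0, "ay": 0, "az": 0, "grip": 1},
  {"x": 0, "y": 0, "z": 0.02, "ax": 0, "ay": 0, "az": 0, "grip": 1},
  {"x": 0, "y": 0, "z": 0.02, "ax": 0, "ay": 0, "az": 0, "grip": 1},
  {"x": 0, "y": 0, "z": 0.02, "ax": 0, "ay": 0, "az": 0, "grip": 1},
  {"x": 0, "y": 0, "z": 0.02, "ax": 0, "ay": 0, "az": 0, "grip": 1},
  {"x": 0, "y": 0, "z": 0.02, "ax": 0, "ay": 0, "az": 0, "grip": 1},
], force=50)

```text
time: 6.75
tool_pos: [0.605, -0.3096, 0.0328]
tcp_rot: [2.064, 2.369, 0.0]
wrist_force: [0.0, -0.7, -0.3]
width: 0.145
grip_force: 48.6
```

```bash
python3 go.py
python3 - <<'E'
import numpy as np
# arc in tool coords: tool y = +radial horizontal, z down ; normalised (/0.5)
for a in range(10,100,10):
    r=np.radians(a);print(a,round(-.098*(1-np.cos(r))/.5,3),round(-.098*np.sin(r)/.5,3))
E
```

```text
t 6.75 pos [ 0.605  -0.3096  0.0328] q [-0.51  0.41  1.73  0.    1.   -0.65] w 0.145 gf 48.646366596221924 F [ 0.  -0.7 -0.3]
10 -0.003 -0.034
20 -0.012 -0.067
30 -0.026 -0.098
40 -0.046 -0.126
50 -0.07 -0.15
60 -0.098 -0.17
70 -0.129 -0.184
80 -0.162 -0.193
90 -0.196 -0.196
```

step_arm([
  {"x": 0, "y": -0.003, "z": -0.034, "ax": 0, "ay": 0, "az": 0, "grip": 1},
  {"x": 0, "y": -0.012, "z": -0.067, "ax": 0, "ay": 0, "az": 0, "grip": 1},
  {"x": 0, "y": -0.026, "z": -0.098, "ax": 0, "ay": 0, "az": 0, "grip": 1},
  {"x": 0, "y": -0.046, "z": -0.126, "ax": 0, "ay": 0, "az": 0, "grip": 1},
  {"x": 0, "y": -0.046, "z": -0.126, "ax": 0, "ay": 0, "az": 0, "grip": 1},
  {"x": 0, "y": -0.046, "z": -0.126, "ax": 0, "ay": 0, "az": 0, "grip": 1},
])

```text
time: 7.35
tool_pos: [0.5826, -0.3132, 0.0972]
tcp_rot: [2.063, 2.366, 0.002]
wrist_force: [1.6, 0.2, 1.4]
width: 0.145
grip_force: 49.1
```

```bash
python3 go.py; cat > grip.py <<'E'
from h import *
from workcell import imaging
S=imaging.read_camera('side');T=imaging.read_camera('top')
for n,c in (('side',S),('top',T)):
    h=cv2.cvtColor(c['img'],cv2.COLOR_RGB2HSV);m=((h[...,0]>100)&(h[...,0]<130)&(h[...,1]>200)&(h[...,2]<110)).astype(np.uint8)
    k,l,st,ce=cv2.connectedComponentsWithStats(m);print(n,[(st[i,:5].tolist(),ce[i].round(1).tolist()) for i in range(1,k) if st[i,4]>250])
E
python3 grip.py
```

```text
t 7.35 pos [ 0.5826 -0.3132  0.0972] q [-0.53  0.31  1.73  0.    1.1  -0.67] w 0.145 gf 49.103286266326904 F [1.6 0.2 1.4]
side [([352, 376, 33, 44, 396], [370.0, 399.7])]
top [([57, 105, 28, 98, 483], [78.3, 149.0])]
```

Forces are low, and it still holds with the opening at 12 mm. I'm continuing to 90°.

step_arm([
  {"x": 0, "y": -0.024, "z": -0.024, "ax": 0, "ay": 0, "az": 0, "grip": 1},
  {"x": 0, "y": -0.052, "z": -0.044, "ax": 0, "ay": 0, "az": 0, "grip": 1},
  {"x": 0, "y": -0.083, "z": -0.058, "ax": 0, "ay": 0, "az": 0, "grip": 1},
  {"x": 0, "y": -0.116, "z": -0.067, "ax": 0, "ay": 0, "az": 0, "grip": 1},
  {"x": 0, "y": -0.145, "z": -0.069, "ax": 0, "ay": 0, "az": 0, "grip": 1},
  {"x": 0, "y": -0.145, "z": -0.069, "ax": 0, "ay": 0, "az": 0, "grip": 1},
  {"x": 0, "y": -0.145, "z": -0.069, "ax": 0, "ay": 0, "az": 0, "grip": 1},
  {"x": 0, "y": -0.145, "z": -0.069, "ax": 0, "ay": 0, "az": 0, "grip": 1},
  {"x": 0, "y": -0.145, "z": -0.069, "ax": 0, "ay": 0, "az": 0, "grip": 1},
])

```text
time: 8.35
tool_pos: [0.511, -0.3228, 0.1303]
tcp_rot: [2.063, 2.368, 0.0]
wrist_force: [0.1, -0.1, 1.2]
width: 0.145
grip_force: 49.3
```

```bash
python3 go.py; python3 - <<'E'
from h import *
from workcell import imaging
a=imaging.read_camera('top')['img'][170:320,400:550];b=imaging.read_camera('side')['img'][280:480,290:490]
m=np.hstack([cv2.resize(a,(400,400)),cv2.resize(b,(400,400),interpolation=cv2.INTER_CUBIC)]);m=cv2.convertScaleAbs(m,alpha=1.6,beta=20);cv2.imwrite('pics/p6.png',m[...,::-1])
E
```

```text
t 8.35 pos [ 0.511  -0.3228  0.1303] q [-0.6   0.18  1.83  0.    1.13 -0.74] w 0.145 gf 49.34723675251007 F [ 0.1 -0.1  1.2]
```

View pics/p6.png

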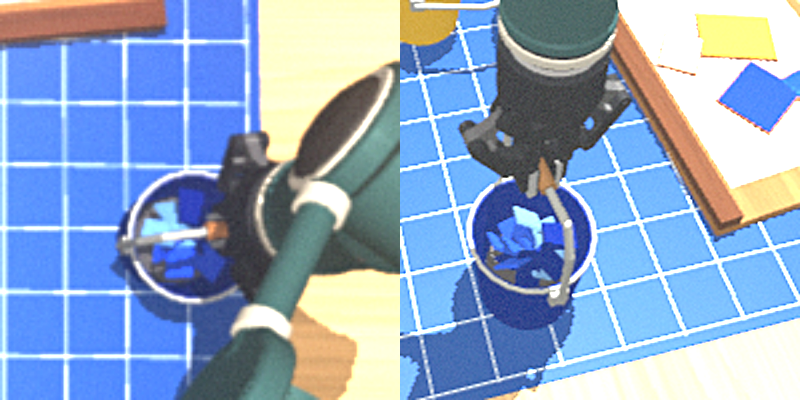

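The picture shows the bail upright over the pail, with the roller at (545,178) held in the pads and the pail still standing. The arc also fixes the bar at about 52 mm above the reported TCP. Lifting now.

step_arm([
  {"x": 0, "y": 0, "z": -0.01, "ax": 0, "ay": 0, "az": 0, "grip": 1},
  {"x": 0, "y": 0, "z": -0.03, "ax": 0, "ay": 0, "az": 0, "grip": 1},
  {"x": 0, "y": 0, "z": -0.06, "ax": 0, "ay": 0, "az": 0, "grip": 1},
  {"x": 0, "y": 0, "z": -0.1, "ax": 0, "ay": 0, "az": 0, "grip": 1},
  {"x": 0, "y": 0, "z": -0.15, "ax": 0, "ay": 0, "az": 0, "grip": 1},
  {"x": 0, "y": 0, "z": -0.2, "ax": 0, "ay": 0, "az": 0, "grip": 1},
  {"x": 0, "y": 0, "z": -0.25, "ax": 0, "ay": 0, "az": 0, "grip": 1},
  {"x": 0, "y": 0, "z": -0.29, "ax": 0, "ay": 0, "az": 0, "grip": 1},
  {"x": 0, "y": 0, "z": -0.32, "ax": 0, "ay": 0, "az": 0, "grip": 1},
  {"x": 0, "y": 0, "z": -0.335, "ax": 0, "ay": 0, "az": 0, "grip": 1},
  {"x": 0, "y": 0, "z": -0.34, "ax": 0, "ay": 0, "az": 0, "grip": 1},
  {"x": 0, "y": 0, "z": -0.34, "ax": 0, "ay": 0, "az": 0, "grip": 1},
], force=70)

```text
time: 9.65
tool_pos: [0.5101, -0.3225, 0.2996]
tcp_rot: [-2.063, -2.368, 0.0]
wrist_force: [-0.4, 0.8, -6.0]
width: 0.136
grip_force: 68.3
```

```bash
python3 go.py .45 -.05 .302 .14 .45 .295 .302 .15; python3 grip.py
```

```text
t 9.65 pos [ 0.5101 -0.3225  0.2996] q [-0.61  0.08  1.62  0.    1.43 -0.74] w 0.136 gf 68.33059787750244 F [-0.4  0.8 -6. ]
[ 0.556 -0.044 -0.004 -0.001 -0.001 -0.005]
[ 1.24e+00  5.00e-02 -4.00e-03 -1.00e-03 -1.00e-03 -2.40e-02]
side [([332, 360, 40, 35, 295], [349.5, 379.7])]
top [([57, 104, 28, 107, 523], [78.4, 152.6])]
```

step_arm([
  {"x": 0.02, "y": -0.002, "z": 0, "ax": 0, "ay": 0, "az": 0, "grip": 1},
  {"x": 0.05, "y": -0.004, "z": 0, "ax": 0, "ay": 0, "az": 0, "grip": 1},
  {"x": 0.1, "y": -0.008, "z": 0, "ax": 0, "ay": 0, "az": 0, "grip": 1},
  {"x": 0.16, "y": -0.013, "z": 0, "ax": 0, "ay": 0, "az": 0, "grip": 1},
  {"x": 0.22, "y": -0.018, "z": 0, "ax": 0, "ay": 0, "az": 0, "grip": 1},
  {"x": 0.28, "y": -0.022, "z": 0, "ax": 0, "ay": 0, "az": 0, "grip": 1},
  {"x": 0.34, "y": -0.027, "z": 0, "ax": 0, "ay": 0, "az": 0, "grip": 1},
  {"x": 0.4, "y": -0.032, "z": 0, "ax": 0, "ay": 0, "az": 0, "grip": 1},
  {"x": 0.46, "y": -0.037, "z": 0, "ax": 0, "ay": 0, "az": 0, "grip": 1},
  {"x": 0.51, "y": -0.041, "z": 0, "ax": 0, "ay": 0, "az": 0, "grip": 1},
  {"x": 0.545, "y": -0.043, "z": 0, "ax": 0, "ay": 0, "az": 0, "grip": 1},
  {"x": 0.56, "y": -0.045, "z": 0, "ax": 0, "ay": 0, "az": 0, "grip": 1},
])

```text
time: 10.95
tool_pos: [0.4483, -0.0458, 0.3001]
tcp_rot: [-2.06, -2.37, -0.001]
wrist_force: [-0.9, 0.1, -6.6]
width: 0.137
grip_force: 68.5
```

```bash
python3 go.py .449 .292 .302 .15
```

```text
t 10.95 pos [ 0.4483 -0.0458  0.3001] q [-0.16 -0.22  1.91  0.    1.45 -0.3 ] w 0.137 gf 68.45091462135315 F [-0.9  0.1 -6.6]
[ 0.669  0.095 -0.003 -0.    -0.003 -0.019]
```

step_arm([
  {"x": 0.02, "y": 0.002, "z": 0, "ax": 0, "ay": 0, "az": 0, "grip": 1},
  {"x": 0.06, "y": 0.008, "z": 0, "ax": 0, "ay": 0, "az": 0, "grip": 1},
  {"x": 0.12, "y": 0.017, "z": 0, "ax": 0, "ay": 0, "az": 0, "grip": 1},
  {"x": 0.19, "y": 0.027, "z": 0, "ax": 0, "ay": 0, "az": 0, "grip": 1},
  {"x": 0.265, "y": 0.038, "z": 0, "ax": 0, "ay": 0, "az": 0, "grip": 1},
  {"x": 0.34, "y": 0.048, "z": 0, "ax": 0, "ay": 0, "az": -0.01, "grip": 1},
  {"x": 0.415, "y": 0.059, "z": 0, "ax": 0, "ay": 0, "az": -0.02, "grip": 1},
  {"x": 0.49, "y": 0.07, "z": 0, "ax": 0, "ay": 0, "az": -0.02, "grip": 1},
  {"x": 0.56, "y": 0.08, "z": 0, "ax": 0, "ay": 0, "az": -0.02, "grip": 1},
  {"x": 0.62, "y": 0.088, "z": 0, "ax": 0, "ay": 0, "az": -0.02, "grip": 1},
  {"x": 0.655, "y": 0.093, "z": 0, "ax": 0, "ay": 0, "az": -0.02, "grip": 1},
  {"x": 0.67, "y": 0.095, "z": 0, "ax": 0, "ay": 0, "az": -0.02, "grip": 1},
])

```text
time: 12.15
tool_pos: [0.4508, 0.2912, 0.2998]
tcp_rot: [-2.049, -2.381, 0.001]
wrist_force: [-0.8, -0.2, -6.6]
width: 0.139
grip_force: 68.5
```

```bash
python3 go.py .449 .292 .250 .15 .597 .3145 .258 .15; cat > org.py <<'E'
from h import *
from workcell import imaging,bot
P=np.array(bot.read_state()['tool_pos']);B=P+[0,0,.052]
for n in ('side','top'):
    c=imaging.read_camera(n);u,v=proj(c,B);h=cv2.cvtColor(c['img'],cv2.COLOR_RGB2HSV)
    m=((h[...,0]>5)&(h[...,0]<20)&(h[...,1]>140)&(h[...,2]>70)).astype(np.uint8);k,l,st,ce=cv2.connectedComponentsWithStats(m)
    print(n,'pred',round(u,1),round(v,1),[(st[i].tolist(),ce[i].round(1).tolist()) for i in range(1,k) if st[i,4]>8 and np.hypot(*(ce[i]-[u,v]))<40])
E
python3 org.py
```

```text
t 12.15 pos [0.4508 0.2912 0.2998] q [ 0.53 -0.05  1.76  0.    1.43  0.38] w 0.139 gf 68.50822448730469 F [-0.8 -0.2 -6.6]
[ 0.002 -0.003  0.1   -0.001  0.    -0.001]
[ 0.003  0.296  0.083 -0.001  0.    -0.001]
side pred 258.6 92.4 [([280, 107, 14, 23, 83], [286.5, 117.6])]
top pred 145.2 281.5 [([144, 279, 12, 6, 57], [149.6, 281.9])]
```

```bash
cat > pail.py <<'E'
from h import *
from workcell import imaging,bot
P=np.array(bot.read_state()['tool_pos']);B=P+[0,0,.052]
a=np.linspace(0,2*np.pi,60)
c=imaging.read_camera('side');h=cv2.cvtColor(c['img'],cv2.COLOR_RGB2HSV)
rim=np.array([proj(c,B+[.052*np.cos(t),.052*np.sin(t),-.088]) for t in a])
print('pred rim l,t,r,b',rim.min(0).round(1),rim.max(0).round(1))
m=((h[...,0]>105)&(h[...,0]<130)&(h[...,1]>170)&(h[...,2]<120)).astype(np.uint8)
k,l,st,ce=cv2.connectedComponentsWithStats(m);q=rim.mean(0)
print([(st[i].tolist(),ce[i].round(0).tolist()) for i in range(1,k) if st[i,4]>30 and np.hypot(*(ce[i]-q))<60])
# yellow check
for n in ('top',):
    T=imaging.read_camera(n);hh=cv2.cvtColor(T['img'],cv2.COLOR_RGB2HSV)[215:300,280:360];h0=cv2.cvtColor(np.load('top0.npz')['img'],cv2.COLOR_RGB2HSV)[215:300,280:360]
    for z in (hh,h0): p=np.argwhere((z[...,0]>18)&(z[...,0]<32)&(z[...,1]>120));print('yellow',len(p),p.mean(0).round(1))
E
python3 pail.py
```

```text
pred rim l,t,r,b [239.5 117.6] [284.1 139.7]
[([274, 121, 9, 13, 46], [279.0, 127.0]), ([253, 135, 31, 37, 444], [272.0, 157.0])]
yellow 762 [56.2 36.4]
yellow 772 [56.2 36.6]
```

```bash
python3 - <<'E'
from h import *
from workcell import imaging,bot
a=np.linspace(0,2*np.pi,90)
def low(c,C,r): return max(proj(c,C+np.array([r*np.cos(t),r*np.sin(t),0]))[1] for t in a)
S0=dict(np.load('side0.npz'));S=imaging.read_camera('side');P=np.array(bot.read_state()['tool_pos'])
for c,box in ((S0,(322,400,390,460)),(S,(235,110,300,200))):
    x0,y0,x1,y1=box;h=cv2.cvtColor(c['img'],cv2.COLOR_RGB2HSV)[y0:y1,x0:x1]
    m=(h[...,0]>105)&(h[...,0]<130)&(h[...,1]>170)&(h[...,2]<110)
    print([(x0+i,y0+np.argwhere(m[:,i]).max()) for i in range(10,x1-x0,6) if m[:,i].any()])
for r in (.036,.04,.044): print(r,low(S0,np.array([.507,-.323,0]),r),[round(low(S,P+[0,0,o-.183],r),1) for o in (.062,.052,.042,.032,.022)])
E
```

```text
[(332, np.int64(458)), (338, np.int64(459)), (344, np.int64(459)), (350, np.int64(456)), (356, np.int64(457)), (362, np.int64(459)), (368, np.int64(459)), (374, np.int64(459)), (380, np.int64(457)), (386, np.int64(454))]
[(257, np.int64(171)), (263, np.int64(172)), (269, np.int64(171)), (275, np.int64(169)), (281, np.int64(164)), (299, np.int64(151))]
0.036 441.1460582577344 [np.float64(167.6), np.float64(171.0), np.float64(174.5), np.float64(177.9), np.float64(181.2)]
0.04 443.43683964586603 [np.float64(168.5), np.float64(172.0), np.float64(175.4), np.float64(178.8), np.float64(182.1)]
0.044 445.7445219094284 [np.float64(169.4), np.float64(172.9), np.float64(176.4), np.float64(179.7), np.float64(183.1)]
```

step_arm([
  {"x": 0.003, "y": 0, "z": 0.015, "ax": 0, "ay": 0, "az": 0, "grip": 1},
  {"x": 0.003, "y": 0, "z": 0.045, "ax": 0, "ay": 0, "az": 0, "grip": 1},
  {"x": 0.003, "y": 0, "z": 0.075, "ax": 0, "ay": 0, "az": 0, "grip": 1},
  {"x": 0.003, "y": 0, "z": 0.09, "ax": 0, "ay": 0, "az": 0, "grip": 1},
  {"x": 0.003, "y": 0.005, "z": 0.09, "ax": 0, "ay": 0, "az": 0, "grip": 1},
  {"x": 0.003, "y": 0.015, "z": 0.09, "ax": 0, "ay": 0, "az": 0, "grip": 1},
  {"x": 0.003, "y": 0.03, "z": 0.09, "ax": 0, "ay": 0, "az": 0, "grip": 1},
  {"x": 0.003, "y": 0.05, "z": 0.09, "ax": 0, "ay": 0, "az": 0, "grip": 1},
  {"x": 0.003, "y": 0.07, "z": 0.09, "ax": 0, "ay": 0, "az": 0, "grip": 1},
  {"x": 0.003, "y": 0.085, "z": 0.09, "ax": 0, "ay": 0, "az": 0, "grip": 1},
  {"x": 0.003, "y": 0.09, "z": 0.09, "ax": 0, "ay": 0, "az": 0, "grip": 1},
  {"x": 0.003, "y": 0.09, "z": 0.09, "ax": 0, "ay": 0, "az": 0, "grip": 1},
])

```text
time: 13.6
tool_pos: [0.4959, 0.2981, 0.2551]
tcp_rot: [2.052, 2.379, 0.0]
wrist_force: [0.0, -0.1, -6.5]
width: 0.136
grip_force: 68.5
```

step_arm([
  {"x": 0, "y": 0.005, "z": 0, "ax": 0, "ay": 0, "az": 0, "grip": 1},
  {"x": 0, "y": 0.015, "z": 0, "ax": 0, "ay": 0, "az": 0, "grip": 1},
  {"x": 0, "y": 0.035, "z": 0, "ax": 0, "ay": 0, "az": 0, "grip": 1},
  {"x": 0, "y": 0.06, "z": 0, "ax": 0, "ay": 0, "az": 0, "grip": 1},
  {"x": 0, "y": 0.09, "z": 0, "ax": 0, "ay": 0, "az": 0, "grip": 1},
  {"x": 0, "y": 0.12, "z": 0, "ax": 0, "ay": 0, "az": 0, "grip": 1},
  {"x": 0, "y": 0.15, "z": 0, "ax": 0, "ay": 0, "az": 0, "grip": 1},
  {"x": 0, "y": 0.175, "z": 0, "ax": 0, "ay": 0, "az": 0, "grip": 1},
  {"x": 0, "y": 0.19, "z": 0, "ax": 0, "ay": 0, "az": 0, "grip": 1},
  {"x": 0, "y": 0.2, "z": 0, "ax": 0, "ay": 0, "az": 0, "grip": 1},
  {"x": 0, "y": 0.203, "z": 0, "ax": 0, "ay": 0, "az": 0, "grip": 1},
  {"x": 0, "y": 0.203, "z": 0, "ax": 0, "ay": 0, "az": 0, "grip": 1},
])

```text
time: 14.8
tool_pos: [0.5951, 0.3129, 0.2549]
tcp_rot: [-2.051, -2.379, 0.002]
wrist_force: [-0.4, -0.3, -6.3]
width: 0.139
grip_force: 68.5
```

```bash
python3 go.py .597 .3145 .206 .15; python3 - <<'E'
from h import *
from workcell import imaging,bot
P=np.array(bot.read_state()['tool_pos']);B=P+[0,0,.052];y=np.array([-.149,.989,0])
T=imaging.read_camera('top');S=imaging.read_camera('side')
np.savez('T9.npz',**T);np.savez('S9.npz',**S)
for c in (T,S): print([np.round(proj(c,B+y*k),1).tolist() for k in (-.048,-.017,.017,.048)])
for n in ('Lt','Rt'):
    pass
E
python3 org.py
```

```text
t 14.8 pos [0.5951 0.3129 0.2549] q [0.45 0.23 1.54 0.   1.38 0.3 ] w 0.139 gf 68.47093105316162 F [-0.4 -0.3 -6.3]
[ 0.003  0.004  0.098 -0.002  0.    -0.004]
[[172.1, 195.6], [154.7, 198.0], [135.6, 200.7], [118.2, 203.1]]
[[327.3, 109.7], [322.2, 103.9], [316.9, 97.9], [312.3, 92.5]]
side pred 319.4 100.8 [([280, 107, 14, 23, 92], [286.5, 117.8])]
top pred 145.1 199.5 [([146, 196, 9, 7, 39], [150.7, 199.0])]
```

Position agrees with the seat to 2 mm. Lowering onto the prongs while watching the weight.

step_arm([
  {"x": 0.002, "y": 0.002, "z": 0.015, "ax": 0, "ay": 0, "az": 0, "grip": 1},
  {"x": 0.002, "y": 0.002, "z": 0.04, "ax": 0, "ay": 0, "az": 0, "grip": 1},
  {"x": 0.002, "y": 0.002, "z": 0.06, "ax": 0, "ay": 0, "az": 0, "grip": 1},
  {"x": 0.002, "y": 0.002, "z": 0.075, "ax": 0, "ay": 0, "az": 0, "grip": 1},
  {"x": 0.002, "y": 0.002, "z": 0.085, "ax": 0, "ay": 0, "az": 0, "grip": 1},
  {"x": 0.002, "y": 0.002, "z": 0.09, "ax": 0, "ay": 0, "az": 0, "grip": 1},
  {"x": 0.002, "y": 0.002, "z": 0.09, "ax": 0, "ay": 0, "az": 0, "grip": 1},
])

```text
time: 15.7
tool_pos: [0.5959, 0.314, 0.2095]
tcp_rot: [-2.051, -2.379, 0.002]
wrist_force: [-0.3, -0.2, -6.2]
width: 0.135
grip_force: 68.5
```

step_arm([
  {"x": 0, "y": 0, "z": 0.004, "ax": 0, "ay": 0, "az": 0, "grip": 1},
  {"x": 0, "y": 0, "z": 0.006, "ax": 0, "ay": 0, "az": 0, "grip": 1},
  {"x": 0, "y": 0, "z": 0.006, "ax": 0, "ay": 0, "az": 0, "grip": 1},
])

```text
time: 16.0
tool_pos: [0.5967, 0.3142, 0.2075]
tcp_rot: [2.051, 2.379, 0.001]
wrist_force: [0.3, -0.4, -6.2]
width: 0.136
grip_force: 68.5
```

step_arm([
  {"x": 0, "y": 0, "z": 0.004, "ax": 0, "ay": 0, "az": 0, "grip": 1},
  {"x": 0, "y": 0, "z": 0.004, "ax": 0, "ay": 0, "az": 0, "grip": 1},
])

```text
time: 16.2
tool_pos: [0.5965, 0.3141, 0.2051]
tcp_rot: [2.051, 2.379, 0.0]
wrist_force: [1.0, -0.7, -7.1]
width: 0.135
grip_force: 68.5
```

step_arm([
  {"x": 0, "y": 0, "z": 0.004, "ax": 0, "ay": 0, "az": 0, "grip": 1},
  {"x": 0, "y": 0, "z": 0.004, "ax": 0, "ay": 0, "az": 0, "grip": 1},
])

```text
time: 16.4
tool_pos: [0.597, 0.3143, 0.2046]
tcp_rot: [2.051, 2.379, 0.003]
wrist_force: [-0.2, -0.5, -1.5]
width: 0.141
grip_force: 69.1
```

step_arm([
  {"x": 0, "y": 0, "z": 0.004, "ax": 0, "ay": 0, "az": 0, "grip": 1},
  {"x": 0, "y": 0, "z": 0.004, "ax": 0, "ay": 0, "az": 0, "grip": 1},
])

```text
time: 16.6
tool_pos: [0.5972, 0.3143, 0.2043]
tcp_rot: [2.05, 2.378, 0.004]
wrist_force: [-3.5, -1.6, 6.3]
width: 0.137
grip_force: 70.0
```

The weight has transferred at bar z ≈ 0.257, which matches the seat. I'll ease the push, release and rise.

step_arm([
  {"x": 0, "y": 0, "z": -0.004, "ax": 0, "ay": 0, "az": 0, "grip": 1},
  {"x": 0, "y": 0, "z": -0.004, "ax": 0, "ay": 0, "az": 0, "grip": 0.6},
  {"x": 0, "y": 0, "z": -0.004, "ax": 0, "ay": 0, "az": 0, "grip": 0.4},
  {"x": 0, "y": 0, "z": -0.004, "ax": 0, "ay": 0, "az": 0, "grip": 0.2},
  {"x": 0, "y": 0, "z": -0.004, "ax": 0, "ay": 0, "az": 0, "grip": 0.1},
  {"x": 0, "y": 0, "z": -0.004, "ax": 0, "ay": 0, "az": 0, "grip": 0.1},
  {"x": 0, "y": 0, "z": -0.004, "ax": 0, "ay": 0, "az": 0, "grip": 0.1},
])

```text
time: 17.3
tool_pos: [0.5964, 0.3142, 0.2031]
tcp_rot: [-2.051, -2.379, 0.0]
wrist_force: [-0.2, 0.5, 0.1]
width: 0.45
grip_force: 0.0
```

step_arm([
  {"x": 0, "y": 0, "z": -0.02, "ax": 0, "ay": 0, "az": 0, "grip": 0.1},
  {"x": 0, "y": 0, "z": -0.05, "ax": 0, "ay": 0, "az": 0, "grip": 0.1},
  {"x": 0, "y": 0, "z": -0.09, "ax": 0, "ay": 0, "az": 0, "grip": 0.1},
  {"x": 0, "y": 0, "z": -0.15, "ax": 0, "ay": 0, "az": 0, "grip": 0.1},
  {"x": 0, "y": 0, "z": -0.22, "ax": 0, "ay": 0, "az": 0, "grip": 0.1},
  {"x": 0, "y": 0, "z": -0.28, "ax": 0, "ay": 0, "az": 0, "grip": 0.1},
  {"x": 0, "y": -0.1, "z": -0.28, "ax": 0, "ay": 0, "az": 0, "grip": 0.1},
  {"x": 0, "y": -0.2, "z": -0.28, "ax": 0, "ay": 0, "az": 0, "grip": 0.1},
  {"x": 0, "y": -0.3, "z": -0.28, "ax": 0, "ay": 0, "az": 0, "grip": 0.1},
  {"x": 0, "y": -0.3, "z": -0.28, "ax": 0, "ay": 0, "az": 0, "grip": 0.1},
  {"x": 0, "y": -0.3, "z": -0.28, "ax": 0, "ay": 0, "az": 0, "grip": 0.1},
  {"x": 0, "y": -0.3, "z": -0.28, "ax": 0, "ay": 0, "az": 0, "grip": 0.1},
])

```text
time: 18.5
tool_pos: [0.4491, 0.2924, 0.3448]
tcp_rot: [2.051, 2.378, 0.004]
wrist_force: [0.1, -0.0, -0.5]
width: 0.448
grip_force: 0.0
```

```bash
cat > chk.py <<'E'
from h import *
from workcell import imaging,bot
def f(c,ref):
    u,v=proj(c,ref);h=cv2.cvtColor(c['img'],cv2.COLOR_RGB2HSV);m=((h[...,0]>5)&(h[...,0]<20)&(h[...,1]>140)&(h[...,2]>70)).astype(np.uint8);k,l,st,ce=cv2.connectedComponentsWithStats(m)
    L=[(np.hypot(*(ce[i]-[u,v])),ce[i],st[i].tolist()) for i in range(1,k) if st[i,4]>8];return min(L,key=lambda x:x[0]),(round(u,1),round(v,1))
ref=[.597,.3145,.257]
for _ in range(2):
    S=imaging.read_camera('side');T=imaging.read_camera('top');a=f(S,ref);b=f(T,ref);print(a,b);print(tri(S,a[0][1],T,b[0][1]),plane(T,*b[0][1],.26))
h=cv2.cvtColor(S['img'],cv2.COLOR_RGB2HSV);m=((h[...,0]>105)&(h[...,0]<130)&(h[...,1]>170)&(h[...,2]<110)).astype(np.uint8);k,l,st,ce=cv2.connectedComponentsWithStats(m)
print('pail',proj(S,[.597,.3145,.12]),[(st[i].tolist(),ce[i].round(0).tolist()) for i in range(1,k) if st[i,4]>100 and ce[i][1]<250])
E
python3 go.py; python3 chk.py
```

```text
t 18.5 pos [0.4491 0.2924 0.3448] q [ 0.53 -0.06  1.69 -0.    1.51  0.38] w 0.448 gf 0.0 F [ 0.1 -0.  -0.5]
((np.float64(0.9472651934188155), array([319.125, 119.5  ]), [316, 116, 8, 9, 32]), (np.float64(320.1), np.float64(119.6))) ((np.float64(0.8423270539146189), array([154.35344828, 203.37068966]), [146, 199, 18, 9, 116]), (np.float64(153.9), np.float64(202.6)))
(array([0.59491645, 0.3133197 , 0.25817994]), np.float64(0.001119081307819207)) [0.5951959  0.31260327 0.26      ]
((np.float64(1.0128057250222102), array([319.05882353, 119.70588235]), [316, 116, 8, 10, 34]), (np.float64(320.1), np.float64(119.6))) ((np.float64(0.8528771624896254), array([154.37719298, 203.36842105]), [146, 199, 18, 9, 114]), (np.float64(153.9), np.float64(202.6)))
(array([0.59490992, 0.31351452, 0.2575371 ]), np.float64(0.0013378831921088644)) [0.5952006  0.31255921 0.26      ]
pail (np.float64(319.7942072717034), np.float64(166.65882211179033)) [([302, 142, 25, 18, 252], [314.0, 149.0]), ([303, 159, 36, 31, 681], [321.0, 175.0]), ([295, 208, 21, 12, 151], [305.0, 214.0]), ([236, 232, 21, 11, 108], [247.0, 238.0])]
```

The grip hangs at (0.595, 0.313, 0.258), on the seat. I'll let it settle, confirm it is still, then hand in.

step_arm([
  {"x": 0, "y": 0, "z": 0, "ax": 0, "ay": 0, "az": 0, "grip": 0.1},
  {"x": 0, "y": 0, "z": 0, "ax": 0, "ay": 0, "az": 0, "grip": 0.1},
  {"x": 0, "y": 0, "z": 0, "ax": 0, "ay": 0, "az": 0, "grip": 0.1},
  {"x": 0, "y": 0, "z": 0, "ax": 0, "ay": 0, "az": 0, "grip": 0.1},
  {"x": 0, "y": 0, "z": 0, "ax": 0, "ay": 0, "az": 0, "grip": 0.1},
  {"x": 0, "y": 0, "z": 0, "ax": 0, "ay": 0, "az": 0, "grip": 0.1},
  {"x": 0, "y": 0, "z": 0, "ax": 0, "ay": 0, "az": 0, "grip": 0.1},
  {"x": 0, "y": 0, "z": 0, "ax": 0, "ay": 0, "az": 0, "grip": 0.1},
  {"x": 0, "y": 0, "z": 0, "ax": 0, "ay": 0, "az": 0, "grip": 0.1},
  {"x": 0, "y": 0, "z": 0, "ax": 0, "ay": 0, "az": 0, "grip": 0.1},
  {"x": 0, "y": 0, "z": 0, "ax": 0, "ay": 0, "az": 0, "grip": 0.1},
  {"x": 0, "y": 0, "z": 0, "ax": 0, "ay": 0, "az": 0, "grip": 0.1},
])

```text
time: 19.9
tool_pos: [0.448, 0.292, 0.3432]
tcp_rot: [-2.051, -2.379, -0.0]
wrist_force: [0.1, 0.3, -0.4]
width: 0.454
grip_force: 0.0
```

```bash
python3 chk.py; python3 pail.py | grep yellow; python3 - <<'E'
from h import *
from workcell import imaging
I=[imaging.read_camera('side')['img'][100:200,280:360].astype(float) for _ in range(6)]
print([round(np.abs(cv2.blur(i-I[0],(3,3))).mean(),2) for i in I])
E
```

```text
((np.float64(0.9895136840673198), array([319.11764706, 119.32352941]), [316, 116, 8, 9, 34]), (np.float64(320.1), np.float64(119.6))) ((np.float64(0.7446358823808038), array([154.28205128, 203.2991453 ]), [145, 199, 19, 9, 117]), (np.float64(153.9), np.float64(202.6)))
(array([0.59493355, 0.3132956 , 0.25866865]), np.float64(0.0012035754024432971)) [0.59532867 0.31274121 0.26      ]
((np.float64(0.9754974296600288), array([319.09375, 119.53125]), [316, 116, 8, 9, 32]), (np.float64(320.1), np.float64(119.6))) ((np.float64(0.8067619634330878), array([154.38596491, 203.30701754]), [146, 199, 18, 9, 114]), (np.float64(153.9), np.float64(202.6)))
(array([0.59494219, 0.3133033 , 0.25811207]), np.float64(0.001330257776209717)) [0.59531588 0.31254714 0.26      ]
pail (np.float64(319.7942072717034), np.float64(166.65882211179033)) [([301, 142, 26, 18, 264], [313.0, 149.0]), ([301, 159, 37, 32, 709], [319.0, 175.0]), ([295, 208, 21, 12, 153], [305.0, 213.0]), ([236, 232, 21, 11, 107], [247.0, 238.0])]
yellow 769 [56.3 36.4]
yellow 772 [56.2 36.6]
[np.float64(0.0), np.float64(1.09), np.float64(1.44), np.float64(1.82), np.float64(2.19), np.float64(2.4)]
```

The frame difference keeps growing, so the pail is still swinging slightly. I'll wait longer.

step_arm([
  {"x": 0, "y": 0, "z": 0, "ax": 0, "ay": 0, "az": 0, "grip": 0.1},
  {"x": 0, "y": 0, "z": 0, "ax": 0, "ay": 0, "az": 0, "grip": 0.1},
  {"x": 0, "y": 0, "z": 0, "ax": 0, "ay": 0, "az": 0, "grip": 0.1},
  {"x": 0, "y": 0, "z": 0, "ax": 0, "ay": 0, "az": 0, "grip": 0.1},
  {"x": 0, "y": 0, "z": 0, "ax": 0, "ay": 0, "az": 0, "grip": 0.1},
  {"x": 0, "y": 0, "z": 0, "ax": 0, "ay": 0, "az": 0, "grip": 0.1},
  {"x": 0, "y": 0, "z": 0, "ax": 0, "ay": 0, "az": 0, "grip": 0.1},
  {"x": 0, "y": 0, "z": 0, "ax": 0, "ay": 0, "az": 0, "grip": 0.1},
  {"x": 0, "y": 0, "z": 0, "ax": 0, "ay": 0, "az": 0, "grip": 0.1},
  {"x": 0, "y": 0, "z": 0, "ax": 0, "ay": 0, "az": 0, "grip": 0.1},
  {"x": 0, "y": 0, "z": 0, "ax": 0, "ay": 0, "az": 0, "grip": 0.1},
  {"x": 0, "y": 0, "z": 0, "ax": 0, "ay": 0, "az": 0, "grip": 0.1},
])

```text
time: 21.7
tool_pos: [0.4481, 0.2921, 0.3432]
tcp_rot: [2.051, 2.379, 0.0]
wrist_force: [0.4, 0.7, -0.2]
width: 0.45
grip_force: 0.0
```

step_arm([
  {"x": 0, "y": 0, "z": 0, "ax": 0, "ay": 0, "az": 0, "grip": 0.1},
  {"x": 0, "y": 0, "z": 0, "ax": 0, "ay": 0, "az": 0, "grip": 0.1},
  {"x": 0, "y": 0, "z": 0, "ax": 0, "ay": 0, "az": 0, "grip": 0.1},
  {"x": 0, "y": 0, "z": 0, "ax": 0, "ay": 0, "az": 0, "grip": 0.1},
  {"x": 0, "y": 0, "z": 0, "ax": 0, "ay": 0, "az": 0, "grip": 0.1},
  {"x": 0, "y": 0, "z": 0, "ax": 0, "ay": 0, "az": 0, "grip": 0.1},
  {"x": 0, "y": 0, "z": 0, "ax": 0, "ay": 0, "az": 0, "grip": 0.1},
  {"x": 0, "y": 0, "z": 0, "ax": 0, "ay": 0, "az": 0, "grip": 0.1},
  {"x": 0, "y": 0, "z": 0, "ax": 0, "ay": 0, "az": 0, "grip": 0.1},
  {"x": 0, "y": 0, "z": 0, "ax": 0, "ay": 0, "az": 0, "grip": 0.1},
  {"x": 0, "y": 0, "z": 0, "ax": 0, "ay": 0, "az": 0, "grip": 0.1},
  {"x": 0, "y": 0, "z": 0, "ax": 0, "ay": 0, "az": 0, "grip": 0.1},
])

```text
time: 22.9
tool_pos: [0.448, 0.2921, 0.3433]
tcp_rot: [2.051, 2.379, 0.0]
wrist_force: [-0.0, 0.1, -1.0]
width: 0.45
grip_force: 0.0
```

```bash
cat > still.py <<'E'
from h import *
from workcell import imaging,bot
L=[]
for _ in range(20):
    h=cv2.cvtColor(imaging.read_camera('side')['img'],cv2.COLOR_RGB2HSV)[158:200,285:360];m=(h[...,0]>105)&(h[...,0]<130)&(h[...,1]>170)&(h[...,2]<110);L.append(np.argwhere(m)[:,1].mean()+285)
print(np.round(L,2),bot.read_state()['time'])
E
python3 still.py
```

```text
[318.74 318.7  318.8  318.81 318.68 318.92 318.75 318.88 318.61 318.79
 318.73 318.73 318.78 318.77 318.74 318.72 318.71 318.76 318.72 318.74] 23.9
```

It is now still, within 0.1 px over 1 s. Handing in.

```bash
python3 -c "
from workcell import bot
print(bot.finish_job())"
```

```text
the job is handed in; nothing more can be done
None
```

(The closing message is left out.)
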